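# Ready the micro arc welder: extraction, mains, gas purge

## Robot

A 6-joint arm with a two-finger parallel gripper is mounted at the origin on the work surface. World frame = base frame: x ahead of the robot, y to its left, z up, the work surface at z = 0. Lengths are in m, angles in rad, forces in N, time in s.
With the tool pointing down it reaches from about 0.3 to 0.775 m from the base axis. Payload 14.6 kg.
Tool frame: the origin (TCP) lies at the very end of the fingers, on their centre line; the grasp point (between the pads) lies 19 mm behind it; z points along the fingers, y is the line along which they close (so a half turn about z gives the same grasp; the last joint's range is limited). The gripper opens to 94 mm and grips with 3 to 60 N. Pads are 16 mm wide; open, the fingers measure 119 mm over their backs; the gripper's body (75 mm by 177 mm) begins 78 mm behind the grasp point.
Start: joints at [1.12, 0.3, 1.521, -0, 1.321, -0.067], TCP at [0.206, 0.51, 0.205] pointing down, gripper open.
Joint ranges: [-3.03, 3.03], [-0.79, 2.21], [0.23, 2.52], [-1.04, 4.18], [0, 3.07], [-2.55, 2.55]. Speed limits (rad/s): [2.22, 2.22, 2.57, 3.14, 3.14, 3.14].

## Interface

Orientations are given as [roll, pitch, yaw] about the fixed x, y, z axes, in that order (R = Rz(yaw) Ry(pitch) Rx(roll)).
In Python, from station import ctrl gives the robot as it stands.
- The arm moves only by the tool move_arm, never from a script. Its argument "increments" is a list of rows, each a list of 7 numbers: the opening, from 0 (shut) to 1 (fully open), then the shift along the tool's x, y, z in units of 50 mm (1.0 is 50 mm), then the turn, a rotation vector about the tool's x, y, z in rad. In form: [[claw, tx, ty, tz, rx, ry, rz], ...]. A call has 1 to 20 rows; each row shifts and turns the commanded pose from where the row before left it, along the tool's axes as they then stand; what a row does not reach is not made up. A row lasts 1/10 s, in which the tool goes at most 50 mm and 8.59 degrees, less where a joint would pass 70% of its speed; a pose out of reach is approached as far as the arm can. A call is refused whole if a number of a shift passes 1 or a number of a turn 0.15, either way. A call with a gripper value outside its range is refused whole. The fingers move at their own pace and stop on an object; "force" is the grip in N (left out, the last holds). Time passes only in rows, so rows that do not move let the fingers close. It gives the time, the measured TCP pose, the force, the opening and the grip force at its end, in the units of the state.
- ctrl.get_obs(): the state, without advancing time (a new reading comes with each control period).
- ctrl.camera(name): name is "scene" or "top"; returns a dict with "color" (400x640x3 uint8, blue, green, red), "K" (3x3 intrinsics, pixels), "pose" (4x4, takes a point from camera to world coordinates). Camera axes: x right, y down, z forward; pixel columns grow to the right and rows downward; lengths in m; the calibration is good to about 2 mm. A picture is of the moment at which its call begins. There is no depth.
- ctrl.hand_in(): hands the job in; it is judged then, once.
Trained networks look in a picture, given as the dict that the camera call returned (one of the last four; its "shot" number tells which), for a name from the list of things; names that differ only in an ending like _2 or _b are one class to them, and where a whole thing is asked for, a point or a joint stands for the part that bears it (a point fixed in the world has none). Each returns a list of dicts, best first, with "conf" (0 to 1); they miss things now and then, are a little off and sometimes report something else, mostly with a low value. They report only what shows in the picture. A call takes as long as a camera call. They do not tell look-alikes from the thing itself.
- ctrl.cut_out(name, picture): "mask" (400x640 bool, what is visible of it) and "centre" ([row, column] in pixels, amid what is visible of it).
The state is a dict: "time_s": time; "qpos": joint angles; "joint_vel": joint speeds; "tau": joint torques, N m; "ee_pos": TCP position; "eef_rot": TCP orientation; "force": force on the tool from outside, world axes, zero at the start; "moment": the same for the moment, N m; "grip_width": finger opening in m; "grip_force": force on a finger pad.
Only numpy, scipy, OpenCV 4.12 (cv2) and the standard library are available. Lean on these libraries where they do the work, as an engineer would, in place of code of your own. Each camera call takes 0.05 s, during which the arm holds its last target. There are 200 camera calls.

## Task

Get the bench ready for welding, pressing with the tips of the closed fingers: first press the large round button on the fume extractor's hand remote where it lies, then switch on the welder by pressing in the raised upper end of its rocker switch, and last press the round gas-test button at the lower left of the welder's sloping panel fully in, hold it for at least two seconds to purge the hose, and let go. Do not pick up or push the remote about, and leave its small button, the square keys, the dial and the other things on the bench alone.

Things in the scene. Friction and masses are not known exactly. Their poses are not given: they have to be found in the camera images.
- console: the micro arc welder: grey desk console, 260 deep, 300 wide, 94 mm high, fixed. Origin: under it, 150 mm behind its front edge; x to its back, y to its left, z up. Front half: panel 150 mm deep rising backwards at 18 degrees from 45 to 94 mm height; then a flat top. On it: rocker at the right (y = -108 mm), dial upper left, gas button lower left (y = +105 mm), display and 3 keys mid
- rocker (a joint): the welder's mains switch: the only rocker on the panel, black, 32 mm long up the slope x 22 mm wide, in a frame 2 mm high. Angle in rad: 0 = off (lower end in, upper end standing up), 0.35 = on (upper end in). Over-centre spring: about 2 N at the raised end starts it, past the middle it snaps over and stays
- rocker_raised (a point): point on the raised face of the rocker's upper half, 13 mm from the pivot line, 3 mm inside its end; off, this face slopes 20 degrees to the panel and the point is 8.5 mm over the panel. It goes in 4.5 mm; once on, the face lies parallel to the panel, 4 mm above it, and the other half stands up. Moves with the rocker; off: z = the panel's outward normal, x up the slope, y along the pivot
- gas (a joint): the gas-test push-button, m pressed: 0 = out, 0.005 = fully in. Spring 1.6 N at first, 4 N fully in; it comes back out when let go. Gas flows while it is at least 3 mm in
- gas_top (a point): centre of the top of the gas-test button: the only round push-button on the console, black, 22 mm across, 10 mm proud of the panel, in a steel collar 30 mm across and 3 mm high; lower left of the panel, 75 mm down the slope from the dial. z axis: the panel's outward normal; the button moves along -z
- key0 (a joint): left one of the three square keys under the display (17 mm square, black, 6 mm proud, 42 mm apart), m pressed: 0 to 0.003, 3 N. They set the welding mode and are not part of this job
- key1 (a joint): middle square key, as key0
- key2 (a joint): right square key, as key0
- dial_mark (a point): outer end of the white pointer line on top of the current dial (black knob, 36 mm across at its foot, 20 mm high, upper left of the panel); it moves if the dial is turned
- remote: the fume extractor's hand remote: a grey plastic handset 130 (x) x 62 (y) x 26 mm high, 0.25 kg, lying loose on the bench face up, either left or right of the console. Origin: centre of its underside; z up, +x towards the end with the short rubber aerial stub (it stands out 16 mm)
- remote_on (a joint): the remote's large round ON button, m pressed: 0 = out, 0.0035 = fully in. Spring 1.2 N at first, 3 N fully in, comes back out; the extractor starts once it is at least 2.5 mm in
- remote_on_top (a point): centre of the top of the ON button: black, 26 mm across, at x = +30 mm on the remote (the aerial half), its top 32 mm above the bench; it moves along -z
- remote_off (a joint): the remote's small round OFF button, 14 mm across, at x = -22 mm on the remote (52 mm from the ON button), 5 mm proud, m pressed: 0 to 0.003, 2.5 N; not part of this job
- square: bystander: red steel magnetic welding square, a flat open triangle with 110 mm legs, 16 mm thick, lying left or right of the console (the side where the remote is not); origin under the middle of its 110 x 110 mm outline
- flapdisc: bystander: flap grinding disc, 114 mm across, 12 mm high, lying flat in front of the console; origin under its centre
- wrench: bystander: steel open-ended wrench, 190 mm long, lying flat in front of the console; origin under it
- gear: bystander: steel gear, 77 mm across, 18 mm high, lying flat at the back left; origin under its centre
- figure: bystander: little standing figure welded from nuts and bolts on a round foot 68 mm across, 114 mm tall, at the back right; origin under its foot
- jar: bystander: closed white paste jar, 50 mm across and 45 mm high, standing on the console's flat top; origin under its centre
- brush: bystander: wooden wire brush, 260 mm long, 28 mm high, lying bristles up at the right front; origin under its middle
Mind the look-alikes: they are no part of the job. Leave any orange look-alike of the remote alone.

How it is judged:
On the way, in this order (a step that is already met when the one before it is completed fails the run):
1. the large button on the extractor's remote is pressed (value of joint remote_on above 0.0025 m), for 0.05 s.
2. the welder's rocker is switched on (value of joint rocker above 0.28 rad), for 0.1 s.
3. the gas-test button is held in for two seconds, with the welder on (value of joint gas above 0.003 m and value of joint rocker above 0.28 rad), for 1.9 s.
At the end, for the whole second after the job is handed in: the rocker is on (past 0.28 of 0.35 rad); the gas-test button, both remote buttons and the square keys are out again (within 1 mm); the remote lies on the bench within 40 mm of where it was, not lifted; every bystander is within 30 mm of where it was (value of joint rocker above 0.28 rad and value of joint each of gas, remote_on, remote_off, key0, key1, key2 below 0.001 m and distance of remote from where it was at the start of the episode below 0.04 m and height (world z) of remote below 0.01 m and linear speed of remote below 0.02 m/s and distance of each of square, flapdisc, wrench, gear, figure, jar, brush from where it was at the start of the episode below 0.03 m); the robot touches nothing.
It fails at once if the remote's small OFF button, a square key or the dial is worked (button or key in by 1.5 mm, the dial's mark moved 5 mm) (value of joint any of remote_off, key0, key1, key2 above 0.0015 m or distance of dial_mark from where it was at the start of the episode above 0.005 m).
It fails at once if gas is turned on before the welder is switched on (value of joint gas above 0.003 m and value of joint rocker below 0.175 rad).
It fails at once if the remote is lifted, carried, tipped or pushed away (raised 10 mm, moved 40 mm or tilted 0.2 rad) (height (world z) of remote above 0.01 m or distance of remote from where it was at the start of the episode above 0.04 m or angle between remote's own z axis and vertical above 0.2 rad).
It fails at once if another object on the bench is moved more than 30 mm, or the figure or the jar tipped (distance of any of square, flapdisc, wrench, gear, figure, jar, brush from where it was at the start of the episode above 0.03 m or angle between any of figure, jar's own z axis and vertical above 0.3 rad).
It also fails if it takes over 45 s, if anything falls off the work surface, if the arm or the gripper's body presses on something with over 40 N, if the wrist force passes 120 N, or if a joint passes its speed limit or range.

## Working session

There is one attempt and no reset: what is moved stays moved. The work goes in short steps, Python scripts to look and compute and a tool call to move; the robot and the scene stay as the last step left them, time stands still between calls to the robot, and variables do not carry over. Pictures are saved under pics/ and viewed, at most 10 in all, crops included, and the job is handed in when it is done.

Besides the shell and the picture viewer there is one more tool, called after "Request:" as name(argument=value, ...) on one line, values as JSON. move_arm: Moves the arm, as the interface text tells. Its arguments: {"type":"object","properties":{"increments":{"type":"array","items":{"type":"array","items":{"type":"number"}}},"force":{"type":"number"}},"required":["increments"]}

```bash
mkdir -p pics; cat > h.py <<'E'
import numpy as np, cv2
from station import ctrl
def ray(p,px):  # px=(row,col)
    d=p["pose"][:3,:3]@np.linalg.inv(p["K"])@np.array([px[1],px[0],1.]); return p["pose"][:3,3],d
def atz(p,px,z):
    o,d=ray(p,px); return o+d*(z-o[2])/d[2]
def proj(p,X):
    P=np.linalg.inv(np.array(p["pose"])); c=P[:3,:3]@np.asarray(X,float)+P[:3,3]; u=p["K"]@c; return u[:2]/u[2]  # col,row
def tri(pa,a,pb,b):
    A=[];y=[]
    for p,x in((pa,a),(pb,b)):
        o,d=ray(p,x); d=d/np.linalg.norm(d); M=np.eye(3)-np.outer(d,d); A.append(M); y.append(M@o)
    return np.linalg.lstsq(np.vstack(A),np.hstack(y),rcond=None)[0]
E
cat > a.py <<'E'
from h import *
ps={n:ctrl.camera(n) for n in("scene","top")}
for n,p in ps.items():
    cv2.imwrite(f"pics/{n}0.png",p["color"]); print(n,p["pose"][:3,3].round(3))
    for t in("console","rocker","rocker_raised","gas_top","dial_mark","remote","remote_on_top","remote_off","key1","jar"):
        print(t,[(round(r["conf"],2),np.round(r["centre"],1).tolist(),int(r["mask"].sum())) for r in ctrl.cut_out(t,p)[:3]])
E
python3 a.py
```

```text
scene [ 1.617 -0.439  0.999]
console [(0.84, [221.7, 349.1], 7042), (0.4, [215.1, 450.9], 360)]
rocker [(0.61, [204.3, 304.7], 43)]
rocker_raised [(0.36, [206.1, 305.9], 46)]
gas_top []
dial_mark [(0.6, [192.5, 377.3], 89)]
remote [(0.92, [179.3, 415.4], 572), (0.82, [146.9, 392.0], 460), (0.21, [218.4, 328.4], 343)]
remote_on_top []
remote_off [(0.53, [179.4, 337.8], 525), (0.41, [211.8, 450.3], 393)]
key1 [(0.34, [180.6, 415.6], 580), (0.32, [237.6, 156.1], 595)]
jar [(0.67, [217.0, 326.1], 373), (0.63, [180.0, 336.1], 584), (0.33, [235.3, 155.7], 603)]
top [ 0.435 -0.044  1.323]
console [(0.65, [176.8, 291.2], 7359)]
rocker []
rocker_raised [(0.63, [189.3, 326.0], 58), (0.22, [243.2, 335.9], 228)]
gas_top []
dial_mark []
remote [(0.95, [218.1, 204.3], 794), (0.72, [278.9, 194.8], 873), (0.4, [174.8, 288.8], 7356)]
remote_on_top [(0.6, [210.4, 207.8], 42)]
remote_off [(0.35, [218.8, 455.9], 678)]
key1 []
jar [(0.53, [150.6, 321.8], 192)]
```

```bash
python3 - <<'E'
import cv2
i=cv2.imread("pics/top0.png")[100:320,150:470]
cv2.imwrite("pics/t1.png",cv2.resize(i,(800,550),interpolation=cv2.INTER_CUBIC))
E
```

```text
(no output)
```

View pics/t1.png

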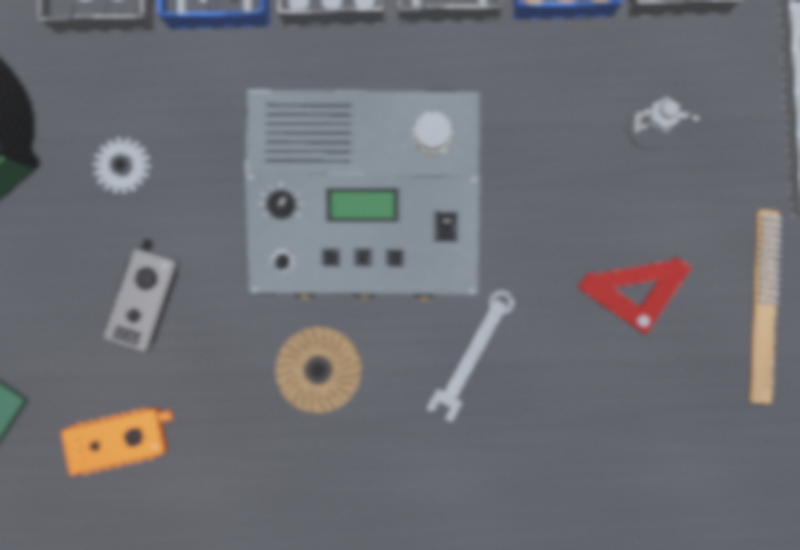

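View pics/scene0.png

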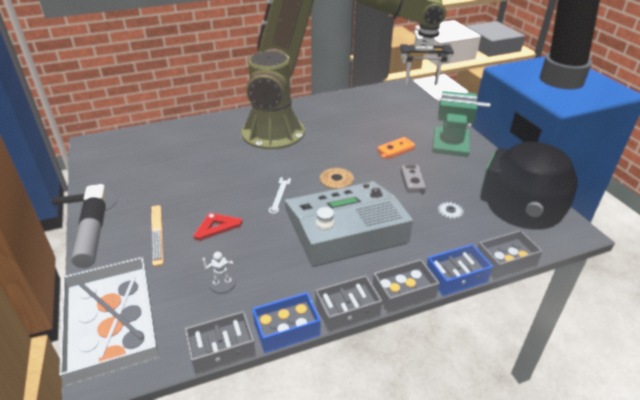

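The top crop shows two handsets:
- The grey one is at crop (140,300), with its aerial up and its large button at (146,278), which is full-image row 211, col 208. It is the real remote: grey, to the left of the console.
- The orange one at (115,440) is the look-alike and gets left alone.

The rocker is at crop (446,227), the gas button at (282,261) and the dial at (281,204).

```bash
cat > b.py <<'E'
from h import *
from scipy.optimize import least_squares
p=ctrl.camera("top")
full=lambda c:(100+(c[1]-.75)/2.5,150+(c[0]-.75)/2.5) # crop(x,y)->row,col
C={( .11,.15,.094):(247,90),(.11,-.15,.094):(480,92),(0,.15,.094):(248,178),(0,-.15,.094):(479,178),(-.15,.15,.045):(247,294),(-.15,-.15,.045):(478,294)}
def w(q,X): c,s=np.cos(q[2]),np.sin(q[2]); return np.array([q[0]+c*X[0]-s*X[1],q[1]+s*X[0]+c*X[1],X[2]])
def f(q): return np.concatenate([proj(p,w(q,X))-np.array(full(v))[::-1] for X,v in C.items()])
r=least_squares(f,[.55,0,0]); q=r.x; print("console",q.round(4),r.fun.round(1))
n=np.array([-np.sin(np.radians(18))*np.cos(q[2]),-np.sin(np.radians(18))*np.sin(q[2]),np.cos(np.radians(18))])
for t,c,h in(("rocker",(446,227),.006),("gas",(282,261),.010),("dial",(281,204),.02),("key0",(331,257),.006),("key2",(396,257),.006)):
    o,d=ray(p,full(c)); P0=w(q,(0,0,.094))+n*h; X=o+d*(n@(P0-o))/(n@d)
    l=X-w(q,(0,0,0)); c_,s_=np.cos(q[2]),np.sin(q[2]); print(t,X.round(4),"local",np.round([c_*l[0]+s_*l[1],-s_*l[0]+c_*l[1]],4))
on=atz(p,full((146,278)),.032);off=atz(p,full((133,315)),.031)
print("on",on,"off",off,"dist",np.linalg.norm(on-off),"yaw",np.arctan2(*(on-off)[1::-1]))
P=p["pose"];print("cam",P[:3,3],P[:3,:3].round(2).tolist())
for t in("remote","remote_on_top"):
    m=ctrl.cut_out(t,p)[0]; print(t,atz(p,m["centre"],.032 if 'on' in t else .026))
i=p["color"][180:250,180:345]; cv2.imwrite("pics/t2.png",cv2.resize(i,(800,340),interpolation=cv2.INTER_CUBIC))
E
python3 b.py
```

```text
console [ 0.6248  0.0413 -0.034 ] [ 0.   0.5 -0.1  0.2 -1.1 -0.9  0.2 -0.3  1.2  0.  -0.2  0.6]
rocker [ 0.5582 -0.0641  0.0799] local [-0.0629 -0.1076]
gas [0.5208 0.1496 0.0695] local [-0.1076  0.1046]
dial [0.5909 0.1446 0.1029] local [-0.0373  0.1021]
key0 [0.5244 0.0861 0.0672] local [-0.1018  0.0414]
key2 [0.5221 0.0017 0.0674] local [-0.1013 -0.0431]
on [0.50554367 0.33734437 0.032     ] off [0.4567391  0.35517335 0.031     ] dist 0.05196882887138948 yaw -0.35025161696988655
cam [ 0.43467663 -0.04415641  1.32315047] [[-0.03, -1.0, 0.08], [-1.0, 0.03, 0.0], [-0.01, -0.08, -1.0]]
remote [0.48073415 0.35128538 0.026     ]
remote_on_top [0.37917258 0.09955096 0.032     ]
```

View pics/t2.png

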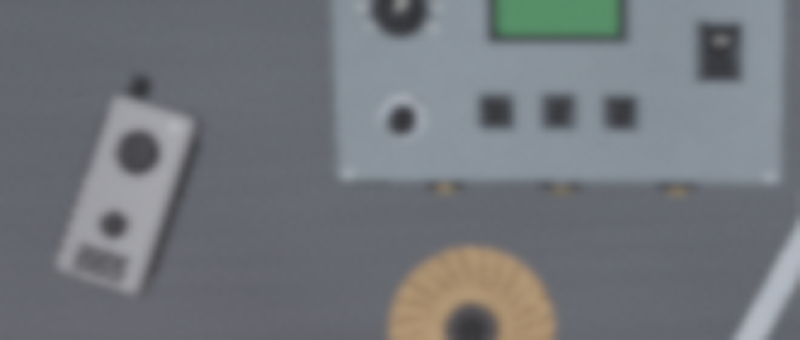

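```bash
cat > go.py <<'E'
from h import *
from scipy.spatial.transform import Rotation as R
def go(X,Rt=None,quiet=0):
    o=ctrl.get_obs(); r=o["eef_rot"]; Rc=R.from_euler("xyz",r) if np.ndim(r)==1 and len(r)==3 else R.from_matrix(r)
    print("t",o["time_s"],"pos",np.round(o["ee_pos"],4),"rpy",Rc.as_euler("xyz").round(3),"F",np.round(o["force"],2),"w",o["grip_width"])
    d=Rc.inv().apply(np.array(X)-o["ee_pos"])/.05; print("shift units (tool)",d.round(3))
    if Rt is not None: print("turn",(Rc.inv()*Rt).as_rotvec().round(3))
yaw=-.034; a=np.radians(18)
Rz=R.from_euler("z",yaw)
n=Rz.apply([-np.sin(a),0,np.cos(a)]); up=Rz.apply([np.cos(a),0,np.sin(a)])
def pan(lx,ly,h): # panel surface local x,y plus height along normal
    return np.array([.6248,.0413,0])+Rz.apply([lx,ly,.094+lx*np.tan(a)])+n*h
GAS=lambda h:pan(-.1076+np.sin(a)*.01,.1046,h) # foot of the measured top
ROC=lambda h:pan(-.0629+np.sin(a)*.006,-.1076,h)+up*.0135
ON=np.array([.5055,.3373,.032])
DN=Rz*R.from_euler("x",np.pi)          # tool down; y sign may be flipped by half turn
PN=R.from_matrix(np.c_[up,np.cross(-n,up),-n])
E
python3 -c "
from go import *
go(ON+[0,0,.04],DN); go(ON+[0,0,.04],DN*R.from_euler('z',np.pi))
print(GAS(.01),ROC(.0085),PN.as_euler('xyz'),(DN.inv()*PN).as_rotvec())"
```

```text
t 1.25 pos [0.2059 0.51   0.2054] rpy [-3.142 -0.     2.758] F [-1.1   0.07  0.23] w 0.09411053689667222
shift units (tool) [-6.849 -0.959  2.669]
turn [-0.     0.     2.792]
t 1.25 pos [0.2059 0.51   0.2054] rpy [-3.142 -0.     2.758] F [-1.1   0.07  0.23] w 0.09411053689667222
shift units (tool) [-6.849 -0.959  2.669]
turn [-0.   -0.   -0.35]
[0.5208179  0.14949724 0.06955326] [ 0.5703384  -0.06450981  0.0864207 ] [ 3.14159265 -0.31415927 -0.034     ] [1.19318631e-16 3.14159265e-01 2.62042183e-17]
```

Request:
move_arm(increments=[[0, -0.4, -0.1, 0, 0, 0, 0], [0, -0.75, -0.1, 0, 0, 0, 0], [0, -0.75, -0.1, 0, 0, 0, 0], [0, -0.75, -0.1, 0, 0, 0, 0], [0, -0.75, -0.1, 0, 0, 0, 0], [0, -0.75, -0.1, 0, 0, 0, 0], [0, -0.75, -0.1, 0, 0, 0, 0], [0, -0.75, -0.1, 0, 0, 0, 0], [0, -0.75, -0.1, 0.3, 0, 0, 0], [0, -0.45, -0.06, 0.6, 0, 0, 0], [0, 0, 0, 0.7, 0, 0, 0], [0, 0, 0, 0.6, 0, 0, 0], [0, 0, 0, 0.47, 0, 0, 0], [0, 0, 0, 0, 0, 0, 0], [0, 0, 0, 0, 0, 0, 0], [0, 0, 0, 0, 0, 0, 0]], force=20)

```text
time_s: 2.85
ee_pos: [0.5062, 0.3377, 0.0737]
eef_rot: [3.14, 0.002, 2.758]
force: [-0.3, -1.2, 0.7]
grip_width: 0.0006
grip_force: 0.0
```

```bash
python3 -c "
from go import *
go(ON)
ps={n:ctrl.camera(n) for n in('scene','top')}
x=proj(ps['top'],ON);t=proj(ps['top'],ctrl.get_obs()['ee_pos']);print(x,t)
s=proj(ps['scene'],ON);print(s,proj(ps['scene'],ctrl.get_obs()['ee_pos']))
c,r=map(int,s); a=cv2.resize(ps['scene']['color'][r-40:r+30,c-50:c+50],(400,280),interpolation=2)
c,r=map(int,x); b=cv2.resize(ps['top']['color'][r-35:r+35,c-50:c+50],(400,280),interpolation=2)
cv2.imwrite('pics/on.png',np.hstack([a,b]))
"
```

```text
t 2.85 pos [0.5062 0.3377 0.0737] rpy [3.140e+00 2.000e-03 2.758e+00] F [-0.33 -1.2   0.68] w 0.000563082372477012
shift units (tool) [ 0.012 -0.014  0.834]
[208.11332758 210.91271346] [204.22910135 210.12941699]
[414.85276413 178.7580972 ] [416.60725117 168.55749035]
```

View pics/on.png

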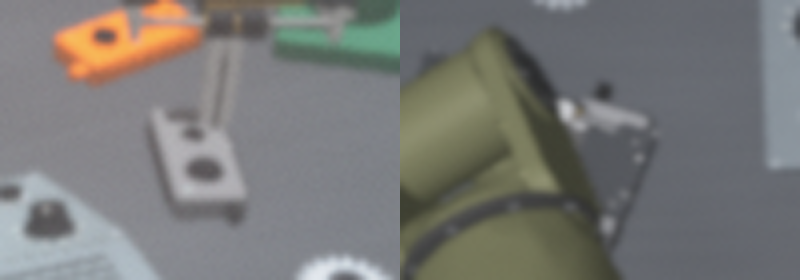

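The tips sit right above the grey remote's ON button, and the predicted pixel matches to about 1 px. Next I press it, slowing at the end.

Request:
move_arm(increments=[[0, 0, 0, 0.3, 0, 0, 0], [0, 0, 0, 0.3, 0, 0, 0], [0, 0, 0, 0.2, 0, 0, 0], [0, 0, 0, 0.05, 0, 0, 0], [0, 0, 0, 0.03, 0, 0, 0], [0, 0, 0, 0, 0, 0, 0], [0, 0, 0, 0, 0, 0, 0]])

```text
time_s: 3.65
ee_pos: [0.505, 0.3369, 0.0284]
eef_rot: [-3.14, -0.001, 2.758]
force: [-10.2, -6.6, 17.7]
grip_width: 0.0004
grip_force: 8.7
```

Request:
move_arm(increments=[[0, 0, 0, 0.02, 0, 0, 0], [0, 0, 0, 0, 0, 0, 0], [0, 0, 0, 0, 0, 0, 0]])

```text
time_s: 3.95
ee_pos: [0.5051, 0.3369, 0.0283]
eef_rot: [-3.14, -0.001, 2.758]
force: [-12.0, -7.7, 25.4]
grip_width: 0.0005
grip_force: 12.9
```

ON is fully in: TCP z is 28.4 mm and the force has risen. I retract and go on to the rocker.

Request:
move_arm(increments=[[0, 0, 0, -0.2, 0, 0, 0], [0, 0, 0, -0.5, 0, 0, 0], [0, 0, 0, -0.7, 0, 0, 0], [0, 0, 0, -0.7, 0, 0, 0], [0, 0, 0, -0.7, 0, 0, 0], [0, 0, 0, -0.5, 0, 0, 0], [0, 0, 0, 0, 0, 0, -0.15], [0, 0, 0, 0, 0, 0, -0.15], [0, 0, 0, 0, 0, 0, -0.05], [0, 0, 0, 0, 0, -0.15, 0], [0, 0, 0, 0, 0, -0.15, 0], [0, 0, 0, 0, 0, -0.014, 0], [0, 0, 0, 0, 0, 0, 0], [0, 0, 0, 0, 0, 0, 0]])

```text
time_s: 5.35
ee_pos: [0.5061, 0.3372, 0.192]
eef_rot: [3.142, 0.312, 3.107]
force: [0.8, -0.1, 0.4]
grip_width: 0.0006
grip_force: 0.0
```

```bash
python3 -c "
from go import *
PN2=PN*R.from_euler('z',np.pi)
go(ROC(.06),PN2)"
```

```text
t 5.35 pos [0.5061 0.3372 0.192 ] rpy [3.142 0.312 3.107] F [ 0.85 -0.13  0.45] w 0.0006003782789677362
shift units (tool) [-0.835 -7.986  1.459]
turn [-0.    -0.002 -0.   ]
```

Request:
move_arm(increments=[[0, -0.05, -0.4, 0, 0, 0, 0], [0, -0.1, -0.75, 0, 0, 0, 0], [0, -0.1, -0.75, 0, 0, 0, 0], [0, -0.1, -0.75, 0, 0, 0, 0], [0, -0.1, -0.75, 0, 0, 0, 0], [0, -0.1, -0.75, 0, 0, 0, 0], [0, -0.1, -0.75, 0, 0, 0, 0], [0, -0.1, -0.75, 0, 0, 0, 0], [0, -0.08, -0.75, 0, 0, 0, 0], [0, 0, -0.75, 0, 0, 0, 0], [0, 0, -0.6, 0, 0, 0, 0], [0, 0, -0.23, 0.2, 0, 0, 0], [0, 0, 0, 0.5, 0, 0, 0], [0, 0, 0, 0.5, 0, 0, 0], [0, 0, 0, 0.26, 0, 0, 0], [0, 0, 0, 0, 0, 0, 0], [0, 0, 0, 0, 0, 0, 0]])

```text
time_s: 7.05
ee_pos: [0.5544, -0.0634, 0.1358]
eef_rot: [3.141, 0.314, 3.108]
force: [-0.1, 0.7, 1.1]
grip_width: 0.0006
grip_force: 0.0
```

```bash
python3 -c "
from go import *
PN2=PN*R.from_euler('z',np.pi)
go(ROC(.0085),PN2);go(ROC(.0035),PN2)
p=ctrl.camera('scene'); s=proj(p,ROC(.0085)); t=proj(p,ctrl.get_obs()['ee_pos']); print(s,t)
c,r=map(int,s); cv2.imwrite('pics/ro.png',cv2.resize(p['color'][r-50:r+40,c-50:c+110],(800,450),interpolation=2))"
```

```text
t 7.05 pos [ 0.5544 -0.0634  0.1358] rpy [3.141 0.314 3.108] F [-0.09  0.66  1.08] w 0.000573066531799144
shift units (tool) [ 0.    -0.011  1.038]
turn [ 0. -0.  0.]
t 7.05 pos [ 0.5544 -0.0634  0.1358] rpy [3.141 0.314 3.108] F [-0.09  0.66  1.08] w 0.000573066531799144
shift units (tool) [ 0.    -0.011  1.138]
turn [ 0. -0.  0.]
[307.22670325 205.11178267] [305.47984166 188.35839969]
```

View pics/ro.png

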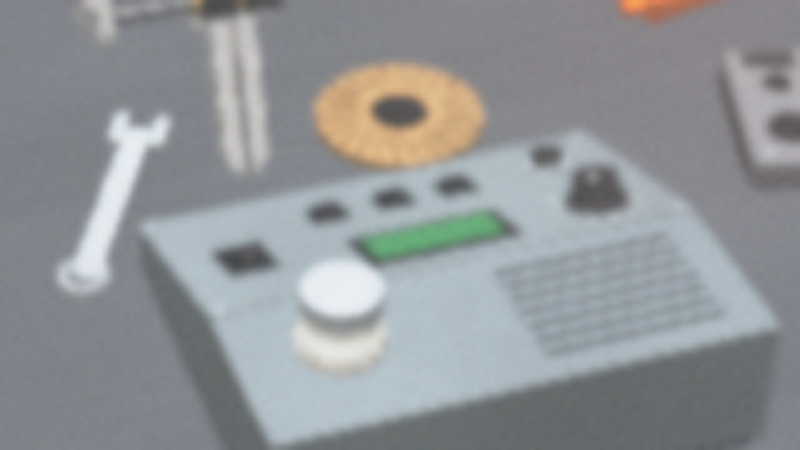

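The scene crop shows the tips above the rocker. Its black outline spans crop x 215-275 and y 240-277, with the keys at (327,212), (392,198) and (454,185) and the gas button at (546,155). I check the model against these.

```bash
python3 -c "
from go import *
p=ctrl.camera('scene'); f=lambda X:((proj(p,X)-[257,155])*5+2).round(0)
rc=pan(-.0629+np.sin(a)*.006,-.1076,0)
for u in(-.016,.016):
  for y in(-.011,.011): print('rocker frame corner',u,y,f(rc+up*u+n*.002+Rz.apply([0,y,0])))
print('raised',f(ROC(.0085)),'gas',f(GAS(.01)),'keys',f(pan(-.1018+.0019,.0414,.006)),f(pan(-.1013+.0019,-.0431,.006)))
print('corners',f(pan(0,-.15,0)),f(pan(-.15,-.15,0)),f(pan(-.15,.15,0)),f(pan(0,.15,0)))"
```

```text
rocker frame corner -0.016 -0.011 [222. 250.]
rocker frame corner -0.016 0.011 [257. 242.]
rocker frame corner 0.016 -0.011 [238. 268.]
rocker frame corner 0.016 0.011 [273. 260.]
raised [253. 253.] gas [547. 149.] keys [457. 178.] [328. 205.]
corners [209. 312.] [139. 222.] [583. 128.] [694. 205.]
```

Request:
move_arm(increments=[[0, -0.02, -0.01, 0.3, 0, 0, 0], [0, 0, 0, 0.4, 0, 0, 0], [0, 0, 0, 0.25, 0, 0, 0], [0, 0, 0, 0.06, 0, 0, 0], [0, 0, 0, 0.04, 0, 0, 0], [0, 0, 0, 0.03, 0, 0, 0], [0, 0, 0, 0.03, 0, 0, 0], [0, 0, 0, 0, 0, 0, 0], [0, 0, 0, 0, 0, 0, 0]])

```text
time_s: 8.05
ee_pos: [0.5722, -0.0648, 0.0831]
eef_rot: [-3.141, 0.314, 3.108]
force: [-0.4, -0.5, 0.8]
grip_width: 0.0002
grip_force: 0.0
```

Request:
move_arm(increments=[[0, 0, 0, 0.02, 0, 0, 0], [0, 0, 0, 0, 0, 0, 0], [0, 0, 0, 0, 0, 0, 0]])

```text
time_s: 8.35
ee_pos: [0.5724, -0.0648, 0.0819]
eef_rot: [-3.142, 0.314, 3.108]
force: [-1.0, 0.5, 0.4]
grip_width: 0.0003
grip_force: 0.0
```

```bash
python3 -c "
from go import *
go(ROC(.004))"
```

```text
t 8.35 pos [ 0.5724 -0.0648  0.0819] rpy [-3.142  0.314  3.108] F [-0.96  0.49  0.43] w 0.00030525800317230073
shift units (tool) [ 0.012  0.003 -0.009]
```

Request:
move_arm(increments=[[0, 0, 0, 0.02, 0, 0, 0], [0, 0, 0, 0.0, 0, 0, 0], [0, 0, 0, 0, 0, 0, 0]])

```text
time_s: 8.65
ee_pos: [0.5728, -0.0648, 0.0814]
eef_rot: [-3.142, 0.314, 3.108]
force: [-5.3, 0.1, 6.5]
grip_width: 0.0005
grip_force: 4.0
```

Request:
move_arm(increments=[[0, 0, 0, 0.02, 0, 0, 0], [0, 0, 0, 0.0, 0, 0, 0], [0, 0, 0, 0, 0, 0, 0]])

```text
time_s: 8.95
ee_pos: [0.573, -0.0648, 0.0812]
eef_rot: [-3.141, 0.314, 3.108]
force: [-12.8, 1.2, 18.6]
grip_width: 0.0004
grip_force: 10.9
```

The tips have bottomed on a hard stop about 4 mm above the panel, which fits the rocker being on. I back off and check while moving to the gas button.

Request:
move_arm(increments=[[0, 0, 0, -0.2, 0, 0, 0], [0, 0, 0, -0.5, 0, 0, 0], [0, 0, 0, -0.6, 0, 0, 0], [0, 0, 0, -0.5, 0, 0, 0], [0, 0, 0, 0, 0, 0, 0], [0, 0, 0, 0, 0, 0, 0]])

```text
time_s: 9.55
ee_pos: [0.5453, -0.0639, 0.1656]
eef_rot: [-3.141, 0.315, 3.108]
force: [0.9, -0.1, -0.2]
grip_width: 0.0004
grip_force: 0.0
```

```bash
python3 -c "
from go import *
go(GAS(.05))
p=ctrl.camera('scene'); s=proj(p,ROC(.0085)); c,r=map(int,s); b=p['color']
cv2.imwrite('pics/ro2.png',np.hstack([cv2.resize(i[r-20:r+20,c-25:c+25],(400,320),interpolation=2) for i in (cv2.imread('pics/scene0.png'),b)]))"
```

```text
t 9.55 pos [ 0.5453 -0.0639  0.1656] rpy [-3.141  0.315  3.108] F [ 0.86 -0.13 -0.17] w 0.00036963242270281
shift units (tool) [1.196 4.249 0.829]
```

View pics/ro2.png

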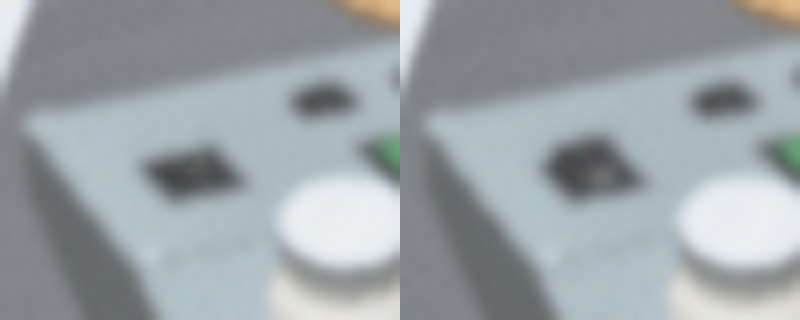

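The rocker has flipped: in the right half its lower end (crop ~(585,150)) stands up and the upper face is bright and flat. Now the gas button.

Request:
move_arm(increments=[[0, 0.1, 0.4, 0, 0, 0, 0], [0, 0.2, 0.7, 0, 0, 0, 0], [0, 0.2, 0.7, 0, 0, 0, 0], [0, 0.2, 0.7, 0, 0, 0, 0], [0, 0.2, 0.7, 0, 0, 0, 0], [0, 0.2, 0.7, 0, 0, 0, 0], [0, 0.1, 0.35, 0.2, 0, 0, 0], [0, -0.02, 0, 0.4, 0, 0, 0], [0, 0, 0, 0.23, 0, 0, 0], [0, 0, 0, 0, 0, 0, 0], [0, 0, 0, 0, 0, 0, 0]])

```text
time_s: 10.7
ee_pos: [0.5091, 0.1496, 0.1076]
eef_rot: [-3.141, 0.313, 3.107]
force: [-0.4, 0.0, 0.4]
grip_width: 0.0003
grip_force: 0.0
```

```bash
python3 -c "
from go import *
go(GAS(.01));go(GAS(.005))"
```

```text
t 10.7 pos [0.5091 0.1496 0.1076] rpy [-3.141  0.313  3.107] F [-0.39  0.05  0.35] w 0.0003027641562017632
shift units (tool) [0.012 0.007 0.797]
t 10.7 pos [0.5091 0.1496 0.1076] rpy [-3.141  0.313  3.107] F [-0.39  0.05  0.35] w 0.0003027641562017632
shift units (tool) [0.012 0.007 0.897]
```

Request:
move_arm(increments=[[0, 0, 0, 0.3, 0, 0, 0], [0, 0, 0, 0.3, 0, 0, 0], [0, 0, 0, 0.15, 0, 0, 0], [0, 0, 0, 0.05, 0, 0, 0], [0, 0, 0, 0.05, 0, 0, 0], [0, 0, 0, 0.03, 0, 0, 0], [0, 0, 0, 0, 0, 0, 0], [0, 0, 0, 0, 0, 0, 0]])

```text
time_s: 11.5
ee_pos: [0.5229, 0.1495, 0.0665]
eef_rot: [3.142, 0.315, 3.108]
force: [-1.0, -2.2, 2.0]
grip_width: 0.0006
grip_force: 1.4
```

Request:
move_arm(increments=[[0, 0, 0, 0.02, 0, 0, 0], [0, 0, 0, 0.0, 0, 0, 0], [0, 0, 0, 0, 0, 0, 0]])

```text
time_s: 11.8
ee_pos: [0.5233, 0.1495, 0.0653]
eef_rot: [3.142, 0.315, 3.108]
force: [-0.7, -1.9, 3.1]
grip_width: 0.0005
grip_force: 1.7
```

Request:
move_arm(increments=[[0, 0, 0, 0.02, 0, 0, 0], [0, 0, 0, 0.0, 0, 0, 0], [0, 0, 0, 0, 0, 0, 0]])

```text
time_s: 12.1
ee_pos: [0.5236, 0.1495, 0.0643]
eef_rot: [3.141, 0.314, 3.108]
force: [1.3, -2.6, 3.4]
grip_width: 0.0005
grip_force: 1.8
```

Request:
move_arm(increments=[[0, 0, 0, 0.02, 0, 0, 0], [0, 0, 0, 0.0, 0, 0, 0], [0, 0, 0, 0, 0, 0, 0]])

```text
time_s: 12.4
ee_pos: [0.5238, 0.1495, 0.0639]
eef_rot: [3.142, 0.315, 3.108]
force: [-6.6, -4.4, 15.7]
grip_width: 0.0004
grip_force: 7.9
```

The hard stop is reached, so the button is fully in. I hold it 2.5 s and more, then let go.

Request:
move_arm(increments=[[0, 0, 0, 0, 0, 0, 0], [0, 0, 0, 0, 0, 0, 0], [0, 0, 0, 0, 0, 0, 0], [0, 0, 0, 0, 0, 0, 0], [0, 0, 0, 0, 0, 0, 0], [0, 0, 0, 0, 0, 0, 0], [0, 0, 0, 0, 0, 0, 0], [0, 0, 0, 0, 0, 0, 0], [0, 0, 0, 0, 0, 0, 0], [0, 0, 0, 0, 0, 0, 0], [0, 0, 0, 0, 0, 0, 0], [0, 0, 0, 0, 0, 0, 0], [0, 0, 0, 0, 0, 0, 0], [0, 0, 0, 0, 0, 0, 0], [0, 0, 0, 0, 0, 0, 0], [0, 0, 0, 0, 0, 0, 0], [0, 0, 0, 0, 0, 0, 0], [0, 0, 0, 0, 0, 0, 0], [0, 0, 0, 0, 0, 0, 0], [0, 0, 0, 0, 0, 0, 0]])

```text
time_s: 14.4
ee_pos: [0.5238, 0.1496, 0.0639]
eef_rot: [3.142, 0.315, 3.108]
force: [-6.6, -4.4, 14.3]
grip_width: 0.0007
grip_force: 7.9
```

Request:
move_arm(increments=[[0, 0, 0, 0, 0, 0, 0], [0, 0, 0, 0, 0, 0, 0], [0, 0, 0, 0, 0, 0, 0], [0, 0, 0, 0, 0, 0, 0], [0, 0, 0, 0, 0, 0, 0], [0, 0, 0, 0, 0, 0, 0], [0, 0, 0, 0, 0, 0, 0], [0, 0, 0, -0.2, 0, 0, 0], [0, 0, 0, -0.5, 0, 0, 0], [0, 0, 0, -0.6, 0, 0, 0], [0, 0, 0, -0.6, 0, 0, 0], [0, 0, 0, -0.3, 0, 0, 0], [0, 0, 0, 0, 0, 0, 0], [0, 0, 0, 0, 0, 0, 0], [0, 0, 0, 0, 0, 0, 0]])

```text
time_s: 15.9
ee_pos: [0.4894, 0.1505, 0.1665]
eef_rot: [-3.141, 0.312, 3.108]
force: [-0.5, -0.5, 0.1]
grip_width: 0.0005
grip_force: 0.0
```

```bash
python3 -c "
from go import *
go(GAS(.1)); p=ctrl.camera('scene'); cv2.imwrite('pics/end.png',cv2.resize(p['color'][130:270,240:460],(800,509),interpolation=2))"
```

```text
t 15.9 pos [0.4894 0.1505 0.1665] rpy [-3.141  0.312  3.108] F [-0.45 -0.55  0.08] w 0.0005062739084842089
shift units (tool) [0.    0.    0.238]
```

View pics/end.png

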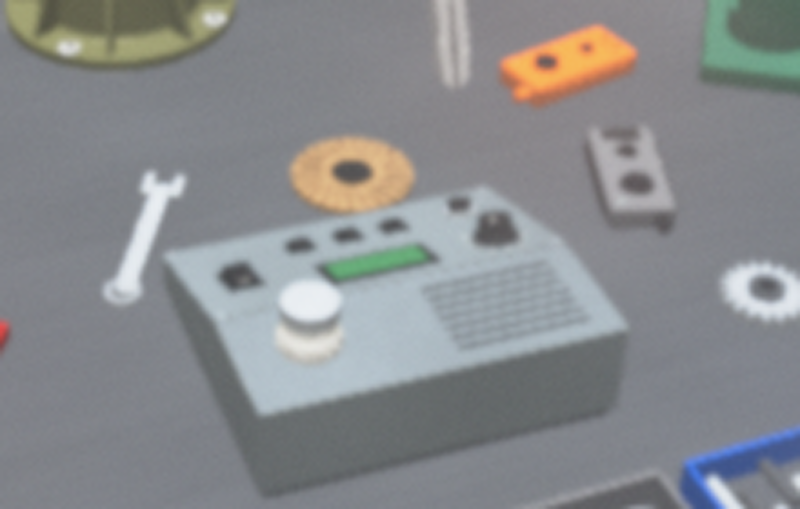

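The gripper is clear. The rocker at (238,277) is on, the gas button at (458,204) is out, and the remote and bystanders look unmoved.

```bash
python3 -c "
from station import ctrl
print(ctrl.hand_in())"
```

```text
the job is handed in; nothing more can be done
None
```

I pressed the remote's ON button, switched the welder's rocker on and held the gas-test button fully in for over 2.5 s before letting go, then handed the job in; the hand-in returned no verdict.

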